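Hold a trophy plinth in the corner jig for drilling

ROBOT

A 6-joint arm with a two-finger parallel gripper is mounted at the origin on the work surface. World frame = base frame: x ahead of the robot, y to its left, z up, the work surface at z = 0. Lengths are in m, angles in rad, forces in N, time in s.
With the tool pointing down it reaches from about 0.275 to 0.825 m from the base axis. Payload 5.2 kg.
Tool frame: the origin (TCP) lies between the finger pads; the fingertips stand 11 mm ahead of it and the grasp point (between the pads) lies 8 mm behind it; z points along the fingers, y is the line along which they close (so a half turn about z gives the same grasp; the last joint's range is limited). The gripper opens to 93 mm and grips with 3 to 60 N. Pads are 15 mm wide; open, the fingers measure 128 mm over their backs; the gripper's body (75 mm by 188 mm) begins 65 mm behind the grasp point.
Start: joints at [-1.477, 0.259, 1.535, -0, 1.348, -0.203], TCP at [0.161, -0.526, 0.23] pointing down, gripper open.
Joint ranges: [-3.14, 3.14], [-0.91, 2.08], [0.19, 2.58], [-1.22, 4.36], [0.22, 2.71], [-3.12, 3.12]. Speed limits (rad/s): [2.57, 2.57, 3.14, 3.14, 3.14, 3.14].

INTERFACE

Orientations are given as a unit quaternion [x, y, z, w].
In Python, from plant import * gives the robot as it stands.
- The arm moves only by the tool move_arm, never from a script. Its argument "targets" is a list that holds one entry, the list of rows, each a list of 7 numbers: the closure, from 0 (fully open) to 1 (shut), then the shift along the tool's x, y, z in cm, then the turn, a rotation vector about the tool's x, y, z in rad. In form: [[[claw, tx, ty, tz, ax, ay, az], ...]]. A call has exactly 10 rows; each row is the pose to reach, as a shift and turn from the pose commanded when the call began, along the tool's axes at that moment; what a row does not reach only later rows make up. A row lasts 1/8 s, in which the tool goes at most 62.5 mm and 10.7 degrees, less where a joint would pass 70% of its speed; a pose out of reach is approached as far as the arm can. A call with a gripper value outside its range is refused whole. The fingers move at their own pace and stop on an object; "grip_force" is the grip in N (left out, the last holds). Time passes only in rows, so rows that repeat a pose let the fingers close, or fill a call up. It gives the time, the measured TCP pose, the force, the opening and the grip force at its end, in the units of the state.
- read_state(): the state, without advancing time (a new reading comes with each control period).
- read_camera(name): name is "scene" or "top"; returns (picture, depth): 384x512x3 uint8, red, green, blue; 384x512 float32, m along the optical axis (not along the pixel's ray), 0 where there is no reading.
- camera_info(name): a dict with "vfov" (degrees; the focal length in pixels is half the picture's height over the tangent of half this angle, whatever the lens; pixels are square), "cx", "cy" (the principal point, pixels), "eye" and "orientation" of the camera in the world. Camera axes: x right, y down, z forward; pixel columns grow to the right and rows downward; lengths in m; the calibration is good to about 2 mm. A picture is of the moment at which its call begins. camera_info takes no time and is no camera call.
- hand_in(): hands the job in; it is judged then, once.
Trained networks look in the newest picture that a camera, given by its name, has taken for a name from the list of things; names that differ only in an ending like _2 or _b are one class to them, and where a whole thing is asked for, a point or a joint stands for the part that bears it (a point fixed in the world has none). Each returns a list of dicts, best first, with "confidence" (0 to 1); they miss things now and then, are a little off and sometimes report something else, mostly with a low value. They report only what shows in the picture. A call takes as long as a camera call. They do not tell look-alikes from the thing itself.
- look_for(name, camera): "extent" ([left, top, right, bottom] in pixels, round what is visible of it).
The state is a dict: "t": time; "qpos": joint angles; "joint_velocities": joint speeds; "tau": joint torques, N m; "tool_pos": TCP position; "orientation": TCP orientation; "force": force on the tool from outside, world axes, zero at the start; "wrist_torque": the same for the moment, N m; "opening": finger opening in m; "gripper_force": force on a finger pad.
Only numpy, scipy, OpenCV 4.12 (cv2) and the standard library are available. Lean on these libraries where they do the work, as an engineer would, in place of code of your own. Each camera call takes 0.05 s, during which the arm holds its last target. There are 200 camera calls.

TASK

First swing the hinged steel stop bar down until it lies fully in its brass catch. Then take the trophy plinth that lies on the jig, slide it home into the corner with its end against the closed bar and its long side flush against the green fence, and press it diagonally, into the fence and down on the waxed plywood bed together, as firmly as a steady hand (about 15 N into the fence and 10 N downwards, never hard). Finish while still holding it pressed like that, without letting go, and leave the screwdriver, wire brush, jar and jar lid alone.

Things in the scene. Friction and masses are not known exactly. Their poses are not given: they have to be found in the camera images.
- jig: Corner jig fixed on the table. Origin on the table top; x points square to the fence, away from the robot's side; y along the fence towards the stop bar; z up. The bar's brass catch is a U open upwards at x = -85, y = 130 mm, its two cheeks rising to z = 48 mm. With the plinth home in the corner, the plinth's origin lies at x = 30, y = 61, z = 18 mm, axes parallel to these.
- bed: Waxed plywood bed of the jig, fixed, slippery (friction about 0.2; the rest of the scene about 0.6); same origin and axes as jig. Spans x -120 to +100 mm, y -150 to +150 mm; top at z = 18 mm.
- fence: Green wooden fence of the jig, fixed; same origin and axes as jig. Inner face is the plane x = 70 mm; it runs y -150 to +112 mm, is 30 mm thick and stands 26 mm above the bed (top at z = 44 mm).
- stop (a joint): Angle of the stop bar (rad): 0 = lying level in its catch (closed, a hard end stop), 1.5 = nearly upright. Starts at 0.75 to 1.25. Its stiff hinge stays wherever it is left; about 1 to 3 N near the tip moves it.
- stop_hinge (a point): Hinge axis of the stop bar (parallel to the jig's y), at x = 86, y = 130, z = 34 mm in the jig frame. The steel bar is 18 mm wide (along y), 16 mm thick, centred on the axis; closed, it runs from here 185 mm along the jig's -x, its inner face the plane y = 121 mm, z 26 to 42 mm. Opening lifts its tip up and over towards +x. The last 30 mm are red.
- stop_bar (a point): Point on the middle of the bar's upper face, 140 mm from the hinge axis and 8 mm off the bar's centre line.
- plinth: Loose dark wooden plinth, 80 mm (its x) by 120 mm (its y) by 24 mm thick, with an upright pale round dowel in the middle, 24 mm in diameter, rising from 24 to 76 mm above the underside. Origin: centre of the underside; z up along the dowel. Mass 0.25 to 0.46 kg. It starts flat on the bed, clear of fence and bar, its axes turned up to 20 degrees from the jig's.
- screwdriver: Bystander: screwdriver with an orange handle, lying on the table to the robot's right.
- wirebrush: Bystander: wire brush with a wooden handle, lying on the table to the robot's right.
- pastejar: Bystander: upright jar, 70 mm diameter, 90 mm tall, to the robot's left.
- jarlid: Bystander: brass-coloured jar lid, 84 mm diameter, 13 mm tall, to the robot's left.
There are look-alikes about, which are no part of the job. What is shaped like the plinth but purple is not meant.

How it is judged:
On the way, in this order (a step that is already met when the one before it is completed fails the run):
1. the stop bar lies closed in its catch (value of joint stop below 0.04 rad), for 0.2 s.
2. the plinth is home in the corner, end at the closed bar and side at the fence (x of plinth in the frame of jig between 0.0265 and 0.0335 m and y of plinth in the frame of jig between 0.0575 and 0.0645 m and angle between the x axis of plinth and the x axis of jig, either way round below 0.04 rad and angle between plinth's own z axis and vertical below 0.04 rad and value of joint stop below 0.04 rad), for 0.2 s.
At the end, for the whole second after the job is handed in: Bar closed (0.04 rad); plinth home in the corner within 3.5 mm along both jig axes, square and flat within 0.04 rad, at rest; the robot touches it (over 3 N) and keeps it pressed on the fence with 3 to 40 N and on the bed with 7 to 45 N (more than its own weight) (all of step 2 and contact force between plinth and fence between 3 and 40 N and contact force between plinth and bed between 7 and 45 N and contact force between any of the fingers, the arm and plinth above 3 N and linear speed of plinth below 0.01 m/s); the arm keeps its last pose, push and grip.
It fails at once if the screwdriver is disturbed (moved over 20 mm) (distance of screwdriver from where it was at the start of the episode above 0.02 m).
It fails at once if the wire brush is disturbed (moved over 20 mm) (distance of wirebrush from where it was at the start of the episode above 0.02 m).
It fails at once if the jar is disturbed (moved over 20 mm) (distance of pastejar from where it was at the start of the episode above 0.02 m).
It fails at once if the jar lid is disturbed (moved over 20 mm) (distance of jarlid from where it was at the start of the episode above 0.02 m).
It fails at once if the plinth is pressed hard (over 80 N) on fence or bed (contact force between plinth and fence above 80 N or contact force between plinth and bed above 80 N).
It also fails if it takes over 72 s, if anything falls off the work surface, if the arm or the gripper's body presses on something with over 40 N, if the wrist force passes 120 N, or if a joint passes its speed limit or range.

## Working session

There is one attempt and no reset: what is moved stays moved. The work goes in short steps, Python scripts to look and compute and a tool call to move; the robot and the scene stay as the last step left them, time stands still between calls to the robot, and variables do not carry over. Pictures are saved under pics/ and viewed, at most 10 in all, crops included, and the job is handed in when it is done.

Besides the shell and the picture viewer there is one more tool, called after ">>>" by a JSON object that holds its "name" and its "arguments". move_arm: Moves the arm, as the interface text tells. Its arguments: {"type":"object","properties":{"targets":{"type":"array","items":{"type":"array","items":{"type":"array","items":{"type":"number"}}}},"grip_force":{"type":"number"}},"required":["targets"]}

```bash
ls; mkdir -p pics; cat > h.py <<'E'
from plant import *
import numpy as np, cv2
from scipy.spatial.transform import Rotation as R
def cloud(name):
    im,d=read_camera(name); c=camera_info(name)
    f=im.shape[0]/2/np.tan(np.radians(c["vfov"])/2)
    v,u=np.mgrid[:im.shape[0],:im.shape[1]]
    P=np.stack([(u-c["cx"])/f*d,(v-c["cy"])/f*d,d],-1)
    W=P@R.from_quat(c["orientation"]).as_matrix().T+np.array(c["eye"])
    W[d==0]=np.nan
    return im,W
E
python3 - <<'E'
from h import *
for n in("scene","top"):
    im,W=cloud(n); cv2.imwrite(f"pics/{n}0.png",im[...,::-1]); np.save(f"{n}0.npy",W); print(camera_info(n))
    for k in("plinth","fence","stop_bar","bed"): print(n,k,[(np.round(x["extent"]).tolist(),round(x["confidence"],2)) for x in look_for(k,n)])
s=read_state(); print(s)
E
```

```text
pics
{'vfov': 53.242354862023895, 'cx': 250.20852308558645, 'cy': 190.35399113761213, 'eye': array([1.19005248, 0.43817352, 0.94740931]), 'orientation': array([ 0.44190437,  0.80733299, -0.34100283, -0.1914446 ])}
scene plinth [([212.0, 209.0, 253.0, 234.0], 0.85), ([137.0, 199.0, 173.0, 233.0], 0.78), ([210.0, 132.0, 240.0, 160.0], 0.56)]
scene fence [([184.0, 238.0, 274.0, 269.0], 0.92)]
scene stop_bar [([270.0, 207.0, 287.0, 268.0], 0.77)]
scene bed [([185.0, 200.0, 297.0, 275.0], 0.88)]
{'vfov': 46.88993114023283, 'cx': 256.33337765232756, 'cy': 188.45537372217171, 'eye': array([ 0.27424488, -0.04150335,  1.62835224]), 'orientation': array([-0.69910136,  0.71299783, -0.04186847,  0.03374031])}
top plinth [([295.0, 124.0, 330.0, 151.0], 0.93), ([230.0, 143.0, 268.0, 180.0], 0.86), ([312.0, 234.0, 342.0, 270.0], 0.6)]
top fence [([200.0, 124.0, 269.0, 148.0], 0.73)]
top stop_bar [([195.0, 146.0, 201.0, 155.0], 0.6)]
top bed []
{'t': 0.5, 'qpos': array([-1.47679474e+00,  2.58661356e-01,  1.53503344e+00,  1.02605398e-05,
        1.34799584e+00, -2.02780577e-01]), 'joint_velocities': array([ 6.10656786e-05, -7.98504516e-04, -2.43503032e-04,  1.24222360e-03,
        6.31916038e-04,  1.09910736e-03]), 'tau': array([-6.47516263e-04, -4.36810756e+01, -2.84072059e+01,  7.19780708e-02,
        3.23898881e-02, -2.70367229e-05]), 'tool_pos': array([ 0.16087975, -0.52593472,  0.22960624]), 'orientation': array([ 9.89010398e-01,  1.47845968e-01,  7.65905299e-06, -4.86421996e-05]), 'force': array([0.28234455, 0.88953783, 0.14300491]), 'wrist_torque': array([ 0.01681741, -0.00904588,  0.03625289]), 'gripper_force': 0.0, 'opening': 0.09314290943826174}
```

```bash
python3 - <<'E'
import cv2
a=cv2.imread("pics/top0.png")[100:290,160:370]; cv2.imwrite("pics/t.png",cv2.resize(a,None,fx=3,fy=3))
a=cv2.imread("pics/scene0.png")[110:290,110:330]; cv2.imwrite("pics/s.png",cv2.resize(a,None,fx=3,fy=3))
E
```

```text
(no output)
```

View pics/t.png

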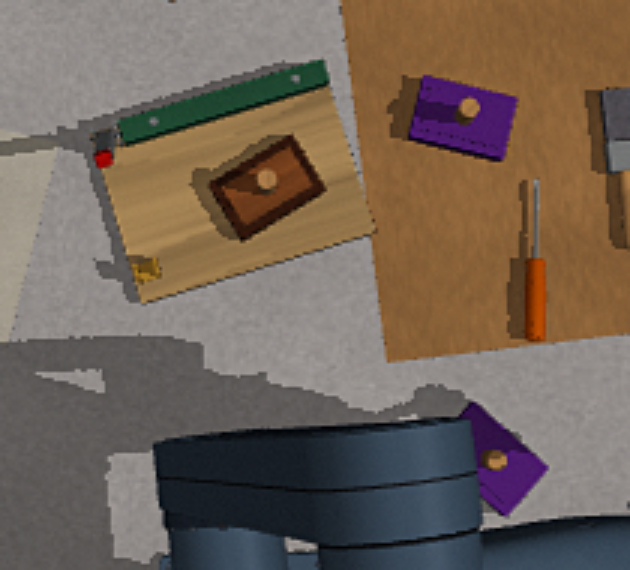

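View pics/s.png

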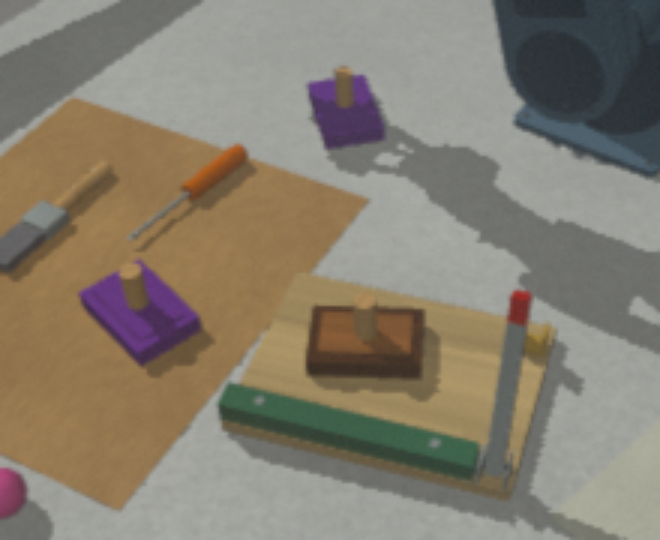

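The top view shows the brown plinth at about pixel (249,160), the green fence from (200,148) to (269,121), the raised bar with its red tip at (195,152) and the catch at (209,189). Next I fit the poses.

```bash
cat >> h.py <<'E'
def masks(im):
    h=cv2.cvtColor(im,cv2.COLOR_RGB2HSV).astype(int); return h[...,0],h[...,1],h[...,2]
def rect(p):
    r=cv2.minAreaRect((p[:,:2]*1000).astype(np.float32)); 
    return np.round(r[0],1),np.round(r[1],1),round(r[2],2)
E
python3 - <<'E'
from h import *
for n in("top","scene"):
    im=cv2.imread(f"pics/{n}0.png")[...,::-1].copy(); W=np.load(f"{n}0.npy"); H,S,V=masks(im); z=W[...,2]
    box=(W[...,0]>.2)&(W[...,0]<.7)&(W[...,1]>-.2)&(W[...,1]<.25)
    g=box&(H>60)&(H<95)&(S>90)
    p=W[g]; print(n,"green",len(p),np.percentile(p[:,2],[5,50,95]).round(4)); p=p[p[:,2]>.036]; print(rect(p))
    # wood around
    bed=box&(abs(z-.018)<.008)&(S>60)&(H<30)
    nb,l,st,_=cv2.connectedComponentsWithStats(bed.astype(np.uint8)); k=1+np.argmax(st[1:,4]); p=W[l==k]; print("bed",len(p),np.median(p[:,2]).round(4),rect(p))
    br=box&(abs(z-.042)<.006)&(H<20)&(S>100)&(V<190)
    nb,l,st,_=cv2.connectedComponentsWithStats(br.astype(np.uint8)); k=1+np.argmax(st[1:,4]); p=W[l==k]; print("plinth",len(p),np.median(p[:,2]).round(4),rect(p))
    c=p.mean(0)
    dw=(abs(z-.092)<.008)&(np.hypot(W[...,0]-c[0],W[...,1]-c[1])<.04); p=W[dw]; print("dowel",len(p),p.mean(0).round(4), p[:,2].max())
    red=box&((H<5)|(H>174))&(S>170)&(V>120); p=W[red]; p=p[p[:,2]>.03]; print("red",len(p),np.median(p,0).round(4),p.min(0).round(3),p.max(0).round(3))
    br=box&(H>18)&(H<28)&(S>150)&(z>.025)&(z<.06); p=W[br]; print("brass",len(p),np.median(p,0).round(4))
E
```

```text
top green 593 [0.0363 0.0451 0.0513]
(array([647.2,  15.4]), array([ 31. , 259.8]), 16.23)
bed 3240 0.019 (array([540.2,   3.3]), array([196.2, 299.9]), 16.07)
plinth 538 0.0436 (array([542.2, -35.4]), array([ 80.8, 120. ]), 30.07)
dowel 29 [ 0.5416 -0.0347  0.0935] 0.09913686594707927
red 22 [0.5462 0.1402 0.209 ] [0.541 0.131 0.199] [0.553 0.147 0.217]
brass 35 [0.444  0.1102 0.0315]
scene green 267 [0.0407 0.0431 0.0462]
(array([649.8,  17.5]), array([ 25.3, 252.2]), 16.47)
bed 2399 0.0174 (array([534. , -16.1]), array([175.2, 263.8]), 16.41)
plinth 604 0.0427 (array([542.3, -34.5]), array([ 80.7, 119. ]), 29.73)
dowel 50 [ 0.5449 -0.032   0.092 ] 0.09790241714545345
red 10 [0.5512 0.1423 0.2081] [0.546 0.137 0.206] [0.555 0.148 0.21 ]
brass 2 [0.4396 0.1144 0.0279]
```

```bash
cat >> h.py <<'E'
O=np.array([.5615,.0105]); YAW=np.radians(16.2)
J=R.from_euler("z",YAW)
def tojig(p): return J.inv().apply(np.array(p)-[*O,0])*1000
def shift(jig_mm):
    "cm shifts in tool axes from the present pose to TCP at jig point (mm)"
    s=read_state(); w=J.apply(np.array(jig_mm,float)/1000)+[*O,0]
    return (R.from_quat(s["orientation"]).inv().apply(w-s["tool_pos"])*100).round(2)
def state():
    s=read_state(); print("t",round(s["t"],2),"jigTCP",tojig(s["tool_pos"]).round(1),"F(jig)",J.inv().apply(s["force"]).round(1),"open",round(s["opening"],4),"yawtool-jig deg",np.degrees(np.arctan2(*(R.from_quat(s["orientation"]).as_matrix()[[1,0],0]))-YAW).round(2),"q",s["qpos"].round(2))
E
python3 - <<'E'
from h import *
state(); print(shift([95,130,271]))
E
```

```text
t 0.5 jigTCP [-534.4 -403.4  229.6] F(jig) [0.5 0.8 0.1] open 0.0931 yawtool-jig deg 0.8 q [-1.48  0.26  1.54  0.    1.35 -0.2 ]
[ 63.68 -52.45  -4.13]
```

>>> {"name": "move_arm", "arguments": {"targets": [[[1,3,-2.5,-2,0,0,0],[1,7,-6,-4.1,0,0,0],[1,11,-9,-4.1,0,0,0],[1,15.5,-12.5,-4.1,0,0,0],[1,20,-16,-4.1,0,0,0],[1,24.5,-20,-4.1,0,0,0],[1,29,-24,-4.1,0,0,0],[1,33.5,-28,-4.1,0,0,0],[1,38,-31.5,-4.1,0,0,0],[1,42,-35,-4.1,0,0,0]]]}}

```text
t: 1.75
tool_pos: [0.4611, -0.0666, 0.271]
orientation: [0.989, 0.148, 0.0, 0.0]
force: [0.3, -1.2, 0.4]
opening: 0.0011
gripper_force: 0.0
```

```bash
python3 - <<'E'
from h import *
state(); print(shift([95,130,271]), shift([95,130,161]))
E
```

```text
t 1.75 jigTCP [-117.9  -46.   271. ] F(jig) [-0.1 -1.2  0.4] open 0.0011 yawtool-jig deg 0.84 q [-0.38  0.08  1.65 -0.    1.41  0.89]
[ 2.154e+01 -1.729e+01  1.000e-02] [ 21.54 -17.3   11.01]
```

>>> {"name": "move_arm", "arguments": {"targets": [[[1,4.5,-3.5,0,0,0,0],[1,9,-7,0,0,0,0],[1,13.5,-10.5,0,0,0,0],[1,18,-14,0,0,0,0],[1,21.5,-17.3,0,0,0,0],[1,21.5,-17.3,2,0,0,0],[1,21.5,-17.3,5,0,0,0],[1,21.5,-17.3,8,0,0,0],[1,21.5,-17.3,11,0,0,0],[1,21.5,-17.3,11,0,0,0]]]}}

```text
t: 3.0
tool_pos: [0.6133, 0.1597, 0.158]
orientation: [0.989, 0.148, -0.003, -0.0]
force: [-0.2, -0.0, 0.4]
opening: 0.0006
gripper_force: 0.0
```

```bash
python3 - <<'E'
from h import *
state()
for th in np.arange(1.2,-.01,-.1):
    s=135-10*0
    xe=86-s*np.cos(th)+8*np.sin(th); ze=34+s*np.sin(th)+8*np.cos(th)
    print(round(th,2),shift([xe+7.5,130,ze+11]))
im,W=cloud("top"); cv2.imwrite("pics/t1.png",cv2.resize(im[90:210,150:310,::-1],None,fx=4,fy=4))
E
```

```text
t 3.0 jigTCP [ 91.4 128.8 158. ] F(jig) [-0.2  0.1  0.4] open 0.0006 yawtool-jig deg 0.8 q [ 0.08  0.46  1.42 -0.    1.27  1.35]
1.2 [-3.94 -0.17 -1.55]
1.1 [-5.2  -0.19 -1.06]
1.0 [-6.41 -0.21 -0.45]
0.9 [-7.55 -0.22  0.27]
0.8 [-8.61 -0.24  1.11]
0.7 [-9.58 -0.25  2.05]
0.6 [-10.46  -0.26   3.08]
0.5 [-11.23  -0.27   4.19]
0.4 [-11.88  -0.28   5.37]
0.3 [-12.41  -0.28   6.62]
0.2 [-12.81  -0.29   7.91]
0.1 [-13.09  -0.29   9.23]
-0.0 [-13.23  -0.29  10.58]
```

View pics/t1.png

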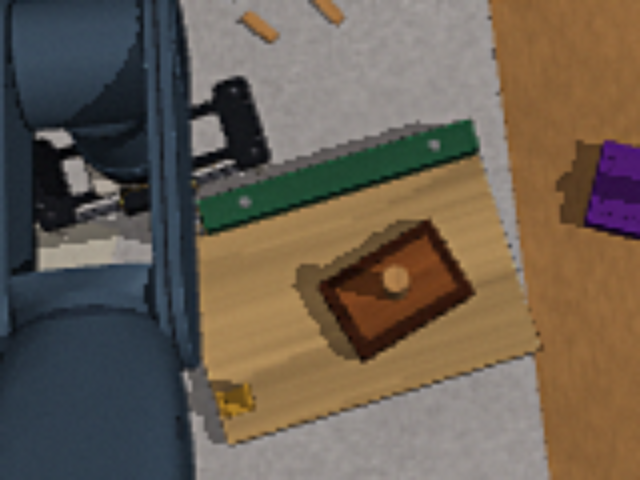

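The picture shows the arm over the bar, with the gripper behind it near pixel (170,135). Plinth and jig are unmoved. Now I sweep the bar down.

>>> {"name": "move_arm", "arguments": {"targets": [[[1,-3,-0.1,-1.4,0,0,0],[1,-4.2,-0.2,-1.4,0,0,0],[1,-5.4,-0.2,-0.9,0,0,0],[1,-6.6,-0.2,-0.3,0,0,0],[1,-7.7,-0.2,0.4,0,0,0],[1,-8.8,-0.2,1.3,0,0,0],[1,-9.8,-0.2,2.2,0,0,0],[1,-10.6,-0.2,3.2,0,0,0],[1,-11.4,-0.2,4.3,0,0,0],[1,-11.4,-0.2,4.3,0,0,0]]]}}

```text
t: 4.3
tool_pos: [0.5042, 0.1282, 0.1164]
orientation: [0.989, 0.148, -0.001, -0.0]
force: [-0.3, -0.7, 0.4]
opening: 0.0005
gripper_force: 0.0
```

```bash
python3 - <<'E'
from h import *
state()
for th in np.arange(.5,-.01,-.1):
    s=135-10*0
    xe=86-s*np.cos(th)+8*np.sin(th); ze=34+s*np.sin(th)+8*np.cos(th)
    print(round(th,2),shift([xe+7.5,130,ze+11]))
im,W=cloud("scene"); cv2.imwrite("pics/s1.png",cv2.resize(im[110:290,150:350,::-1],None,fx=3,fy=3))
E
```

```text
t 4.3 jigTCP [-22.2 129.1 116.4] F(jig) [-0.5 -0.6  0.4] open 0.0005 yawtool-jig deg 0.8 q [ 0.03  0.31  1.76 -0.    1.07  1.31]
0.5 [ 0.11 -0.09 -0.03]
0.4 [-0.55 -0.1   1.15]
0.3 [-1.08 -0.11  2.39]
0.2 [-1.49 -0.11  3.68]
0.1 [-1.77 -0.12  5.01]
0.0 [-1.91 -0.12  6.35]
```

View pics/s1.png

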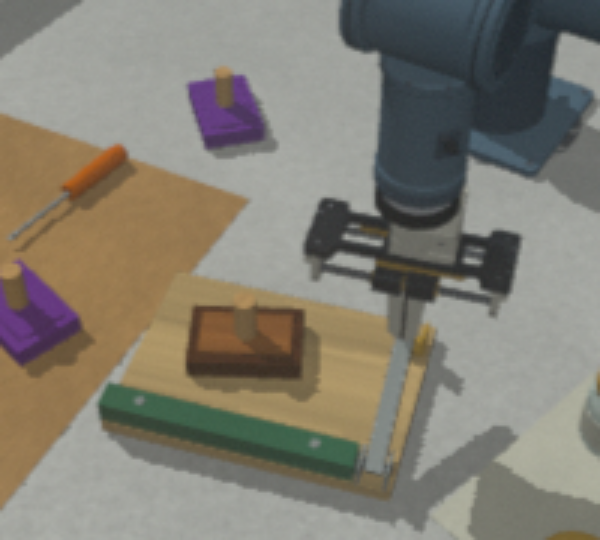

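The bar is following under the fingertips (pixel (400,340)). I keep going down.

>>> {"name": "move_arm", "arguments": {"targets": [[[1,-0.6,-0.1,1.1,0,0,0],[1,-1.1,-0.1,2.4,0,0,0],[1,-1.5,-0.1,3.7,0,0,0],[1,-1.7,-0.1,4.6,0,0,0],[1,-1.8,-0.1,5.3,0,0,0],[1,-1.9,-0.1,5.8,0,0,0],[1,-1.9,-0.1,6.1,0,0,0],[1,-1.9,-0.1,6.3,0,0,0],[1,-1.9,-0.1,6.4,0,0,0],[1,-1.9,-0.1,6.4,0,0,0]]]}}

```text
t: 5.6
tool_pos: [0.4873, 0.1239, 0.0537]
orientation: [0.989, 0.148, 0.0, 0.0]
force: [-0.2, -0.4, 1.2]
opening: 0.0005
gripper_force: 0.0
```

```bash
python3 - <<'E'
from h import *
state()
E
```

```text
t 5.6 jigTCP [-39.7 129.6  53.7] F(jig) [-0.3 -0.4  1.2] open 0.0005 yawtool-jig deg 0.81 q [0.03 0.37 1.87 0.   0.9  1.3 ]
```

>>> {"name": "move_arm", "arguments": {"targets": [[[1,0,0,0.1,0,0,0],[1,0,0,0.15,0,0,0],[1,0,0,0.2,0,0,0],[1,0,0,0.25,0,0,0],[1,0,0,0.3,0,0,0],[1,0,0,0.3,0,0,0],[1,0,0,0.3,0,0,0],[1,0,0,0.3,0,0,0],[1,0,0,0.3,0,0,0],[1,0,0,0.3,0,0,0]]]}}

```text
t: 6.85
tool_pos: [0.4874, 0.1239, 0.0529]
orientation: [0.989, 0.148, 0.001, 0.0]
force: [-5.7, -0.3, 20.1]
opening: 0.0003
gripper_force: 10.2
```

```bash
python3 - <<'E'
from h import *
state()
E
```

```text
t 6.85 jigTCP [-39.5 129.5  52.9] F(jig) [-5.6  1.4 20.1] open 0.0003 yawtool-jig deg 0.82 q [ 0.03  0.37  1.87 -0.    0.9   1.3 ]
```

Bar closed (20 N at the hard stop). Now lift and go over the dowel.

```bash
python3 - <<'E'
from h import *
d=tojig([.5422,-.0349,0]); print(d)
print(shift([d[0],d[1],135]),shift([d[0],d[1],57]))
E
```

```text
[-31.19986435 -38.21280498   0.        ]
[ 0.6  16.79 -8.2 ] [ 0.59 16.79 -0.4 ]
```

>>> {"name": "move_arm", "arguments": {"targets": [[[1,0,0,-3,0,0,0],[1,0,0,-7,0,0,0],[0,0.1,2,-8.5,0,0,0],[0,0.3,6,-8.5,0,0,0],[0,0.4,10,-8.5,0,0,-0.08],[0,0.5,14,-8.5,0,0,-0.16],[0,0.6,16.3,-8.5,0,0,-0.225],[0,0.6,16.8,-8.5,0,0,-0.225],[0,0.6,16.8,-8.5,0,0,-0.225],[0,0.6,16.8,-8.5,0,0,-0.225]]]}}

```text
t: 8.1
tool_pos: [0.5415, -0.0339, 0.1356]
orientation: [0.966, 0.258, -0.0, -0.0]
force: [0.5, -0.1, -0.4]
opening: 0.0759
gripper_force: 0.0
```

```bash
python3 - <<'E'
from h import *
state(); d=[-31.2,-38.2]
print(shift([d[0],d[1],59]))
im,W=cloud("scene"); cv2.imwrite("pics/s2.png",cv2.resize(im[110:290,150:350,::-1],None,fx=3,fy=3))
E
```

```text
t 8.1 jigTCP [-31.6 -37.1 135.6] F(jig) [ 0.5 -0.3 -0.4] open 0.0759 yawtool-jig deg 13.72 q [-0.27  0.33  1.68  0.    1.13  0.78]
[0.01 0.12 7.66]
```

View pics/s2.png

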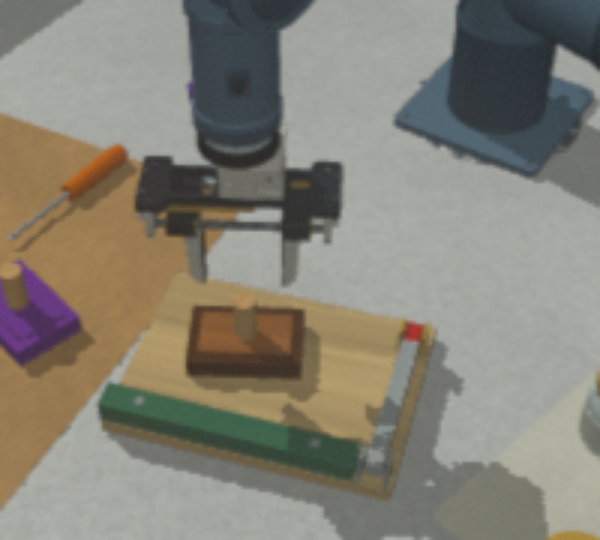

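The bar lies in its catch (red tip at pixel (415,330)) and the open fingers straddle the dowel at (245,315). Descend and grip.

>>> {"name": "move_arm", "arguments": {"targets": [[[0,0,0,2,0,0,0],[0,0,0.1,4,0,0,0],[0,0,0.1,6,0,0,0],[0,0,0.1,7.3,0,0,0],[0,0,0.1,7.8,0,0,0],[0.6,0,0.1,7.8,0,0,0],[0.9,0,0.1,7.8,0,0,0],[1,0,0.1,7.8,0,0,0],[1,0,0.1,7.8,0,0,0],[1,0,0.1,7.8,0,0,0]]], "grip_force": 40}}

```text
t: 9.4
tool_pos: [0.5426, -0.036, 0.0578]
orientation: [0.966, 0.258, 0.0, 0.0]
force: [0.9, -0.9, 0.5]
opening: 0.0474
gripper_force: 0.0
```

```bash
python3 - <<'E'
from h import *
state()
print(shift([24,45,57]),shift([30,61,57]))
E
```

```text
t 9.4 jigTCP [-31.2 -39.3  57.8] F(jig) [ 0.7 -1.1  0.5] open 0.0474 yawtool-jig deg 13.69 q [-0.27  0.42  1.76  0.    0.95  0.78]
[ 7.36 -6.89  0.08] [ 8.32 -8.3   0.08]
```

>>> {"name": "move_arm", "arguments": {"targets": [[[1,0,0,0,0,0,0],[1,0,0,0,0,0,0],[1,0,0,0,0,0,0],[1,0,0,0,0,0,0.0],[1,0,0,0,0,0,0.0],[1,0,0,0,0,0,0.05],[1,0,0,0,0,0,0.12],[1,0,0,0,0,0,0.19],[1,0,0,0,0,0,0.24],[1,0,0,0,0,0,0.24]]]}}

```text
t: 10.65
tool_pos: [0.5425, -0.036, 0.0576]
orientation: [0.99, 0.141, 0.0, 0.0]
force: [0.5, -0.3, 0.0]
opening: 0.0233
gripper_force: 40.0
```

```bash
cat > pl.py <<'E'
from h import *
im,W=cloud("scene"); H,S,V=masks(im); z=W[...,2]
j=tojig(W); box=(abs(j[...,0])<110)&(abs(j[...,1])<118)
br=box&(abs(z-.042)<.006)&(H<20)&(S>100)&(V<190)
nb,l,st,_=cv2.connectedComponentsWithStats(br.astype(np.uint8)); k=1+np.argmax(st[1:,4]); p=W[l==k]
p=tojig(p); print("plinth jig",len(p),rect(p/1000))
E
python3 - <<'E'
from h import *
state()
print(shift([22,50,57]),shift([30,61,57]))
import pl
E
```

```text
t 10.65 jigTCP [-31.2 -39.4  57.6] F(jig) [ 0.4 -0.4  0. ] open 0.0233 yawtool-jig deg -0.03 q [-0.27  0.42  1.76 -0.    0.95  1.02]
[ 5.32 -8.94  0.06] [  6.11 -10.04   0.06]Traceback (most recent call last):
  File "<stdin>", line 4, in <module>
  File "pl.py", line 3, in <module>
    j=tojig(W); box=(abs(j[...,0])<110)&(abs(j[...,1])<118)
  File "h.py", line 19, in tojig
    def tojig(p): return J.inv().apply(np.array(p)-[*O,0])*1000
                         ~~~~~~~~~~~~~^^^^^^^^^^^^^^^^^^^^
  File "scipy/spatial/transform/_rotation.pyx", line 2580, in scipy.spatial.transform._rotation.Rotation.apply
ValueError: Expected input of shape (3,) or (P, 3), got (384, 512, 3).
```

Gripped. Slide to near the corner.

>>> {"name": "move_arm", "arguments": {"targets": [[[1,0.5,-0.8,0,0,0,0],[1,1.2,-2,0,0,0,0],[1,2,-3.4,0,0,0,0],[1,2.8,-4.8,0,0,0,0],[1,3.6,-6.2,0,0,0,0],[1,4.4,-7.5,0,0,0,0],[1,5,-8.5,0,0,0,0],[1,5.3,-8.9,0,0,0,0],[1,5.3,-8.9,0,0,0,0],[1,5.3,-8.9,0,0,0,0]]]}}

```text
t: 11.95
tool_pos: [0.5686, 0.0642, 0.0576]
orientation: [0.99, 0.14, 0.0, -0.0]
force: [0.5, 0.6, -1.4]
opening: 0.0235
gripper_force: 40.0
```

```bash
sed -i 's/j=tojig(W)/j=tojig(W.reshape(-1,3)).reshape(W.shape)/' pl.py; cat >> pl.py <<'E'
cv2.imwrite("pics/s3.png",cv2.resize(im[150:290,150:350,::-1],None,fx=4,fy=4))
g=(H>60)&(H<95)&(S>90)&(z>.04)&(abs(j[...,0])<130)&(abs(j[...,1])<160); p=j[g]; print("fence",rect(p/1000))
E
python3 - <<'E'
from h import *
state()
print(shift([30,61,57]))
import pl
E
```

```text
t 11.95 jigTCP [21.8 49.6 57.6] F(jig) [ 0.6  0.4 -1.4] open 0.0235 yawtool-jig deg -0.08 q [-0.08  0.47  1.69  0.    0.98  1.21]
[ 0.82 -1.14  0.06]
plinth jig 506 (array([22.6, 48.5]), array([ 81.4, 117.7]), 0.5)
fence (array([ 84.9, -49.2]), array([195.1,  26.9]), 89.61)
```

View pics/s3.png

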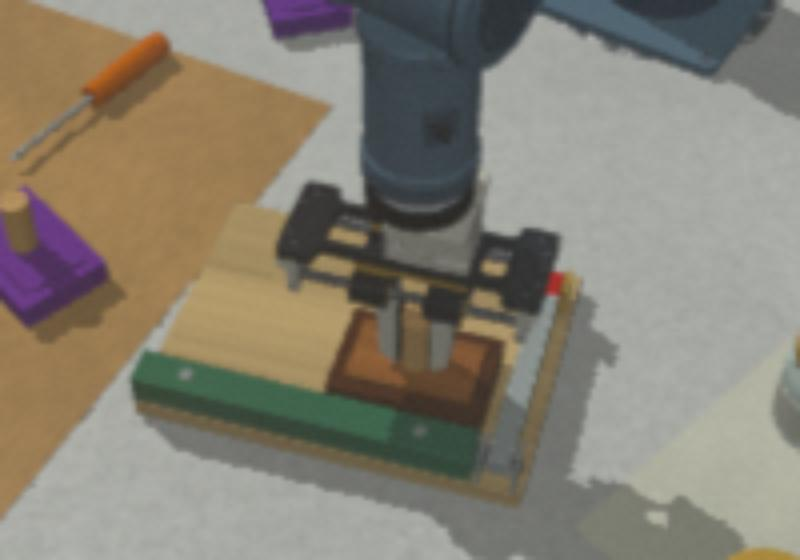

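The plinth sits square, about 11 mm short of the bar and 8 mm from the fence. First I bring it against the bar.

>>> {"name": "move_arm", "arguments": {"targets": [[[1,0.1,-0.3,0,0,0,0],[1,0.2,-0.6,0,0,0,0],[1,0.3,-0.8,0,0,0,0],[1,0.4,-0.9,0,0,0,0],[1,0.4,-1.0,0,0,0,0],[1,0.4,-1.1,0,0,0,0],[1,0.4,-1.2,0,0,0,0],[1,0.4,-1.25,0,0,0,0],[1,0.4,-1.3,0,0,0,0],[1,0.4,-1.3,0,0,0,0]]]}}

```text
t: 13.25
tool_pos: [0.5691, 0.0765, 0.0578]
orientation: [0.99, 0.14, 0.0, 0.001]
force: [-0.2, -5.9, -0.5]
opening: 0.0233
gripper_force: 40.0
```

```bash
python3 -c "
from h import *
state()"
```

```text
t 13.25 jigTCP [25.7 61.3 57.8] F(jig) [-1.8 -5.6 -0.5] open 0.0233 yawtool-jig deg -0.06 q [-0.06  0.47  1.69 -0.    0.99  1.23]
```

>>> {"name": "move_arm", "arguments": {"targets": [[[1,0.1,0,0,0,0,0],[1,0.2,0,0,0,0,0],[1,0.3,0,0,0,0,0],[1,0.35,0,0,0,0,0],[1,0.4,0,0,0,0,0],[1,0.45,0,0,0,0,0],[1,0.5,0,0,0,0,0],[1,0.5,0,0,0,0,0],[1,0.5,0,0,0,0,0],[1,0.5,0,0,0,0,0]]]}}

```text
t: 14.5
tool_pos: [0.5724, 0.0772, 0.0579]
orientation: [0.99, 0.141, -0.002, 0.001]
force: [-4.4, -9.8, 3.5]
opening: 0.0236
gripper_force: 40.0
```

```bash
python3 -c "
from h import *
state()"
```

```text
t 14.5 jigTCP [29.1 61.1 57.9] F(jig) [-7.  -8.2  3.5] open 0.0236 yawtool-jig deg -0.03 q [-0.06  0.47  1.67 -0.    0.99  1.23]
```

>>> {"name": "move_arm", "arguments": {"targets": [[[1,0.02,0,0.02,0,0,0],[1,0.04,0,0.04,0,0,0],[1,0.06,0,0.06,0,0,0],[1,0.08,0,0.08,0,0,0],[1,0.1,0,0.1,0,0,0],[1,0.1,0,0.1,0,0,0],[1,0.1,0,0.1,0,0,0],[1,0.1,0,0.1,0,0,0],[1,0.1,0,0.1,0,0,0],[1,0.1,0,0.1,0,0,0]]]}}

```text
t: 15.75
tool_pos: [0.5725, 0.0773, 0.0577]
orientation: [0.99, 0.141, -0.002, 0.001]
force: [-9.5, -10.8, 12.1]
opening: 0.0234
gripper_force: 40.0
```

```bash
python3 - <<'E'
from h import *
state()
import pl
E
```

```text
t 15.75 jigTCP [29.2 61.1 57.7] F(jig) [-12.2  -7.7  12.1] open 0.0234 yawtool-jig deg -0.03 q [-0.06  0.48  1.67 -0.    1.    1.23]
plinth jig 484 (array([28.4, 58.8]), array([ 77.5, 116. ]), 1.64)
fence (array([ 85.7, -42.4]), array([204.5,  27.7]), 89.08)
```

```bash
python3 - <<'E'
from h import *
im,W=cloud("scene"); im2,W2=cloud("top")
a=cv2.resize(im[195:275,215:315,::-1],None,fx=8,fy=7,interpolation=cv2.INTER_CUBIC); cv2.imwrite("pics/s4.png",a)
z=W[...,2]; H,S,V=masks(im); j=tojig(W.reshape(-1,3)).reshape(W.shape)
m=(H<20)&(S>100)&(V<190)&(abs(z-.042)<.006)&(j[...,1]>-8)&(j[...,1]<122)&(j[...,0]>-15)&(j[...,0]<72)
p=j[m]; A=np.c_[p[:,:2],np.ones(len(p))]; print("tilt",np.linalg.lstsq(A,p[:,2],rcond=None)[0])
b=(H<30)&(S>60)&(abs(z-.018)<.006)&(abs(j[...,0])<60)&(j[...,1]<-20)&(j[...,1]>-140); q=j[b]; print("bed tilt",np.linalg.lstsq(np.c_[q[:,:2],np.ones(len(q))],q[:,2],rcond=None)[0])
# far long side (x~-10): min x per y bin ; fence front edge: min x per bin
g=(H>60)&(H<95)&(S>90)&(z>.04)&(abs(j[...,0])<130)&(abs(j[...,1])<160); G=j[g]
for nm,P in(("plinth",p),("fence",G)):
  pts=[]
  for y in range(-140,120,6):
    s=P[(P[:,1]>=y)&(P[:,1]<y+6)]
    if len(s)>5: pts.append((y+3,s[:,0].min(),s[:,0].max()))
  pts=np.array(pts); print(nm,np.round(pts).astype(int).tolist(),np.polyfit(pts[:,0],pts[:,1],1),np.polyfit(pts[:,0],pts[:,2],1))
E
```

```text
tilt [1.50530264e-02 9.54035037e-03 4.20024673e+01]
bed tilt [ 3.11803267e-03 -8.57963847e-05  1.73445624e+01]
plinth [[1, -9, 58], [7, -7, 67], [13, -8, 67], [19, -7, 65], [25, 14, 65], [31, 31, 61], [37, 33, 66], [43, 40, 63], [49, 34, 66], [55, 38, 64], [61, 40, 66], [67, 35, 59], [73, 39, 57], [79, 39, 58], [85, -9, 57], [91, -10, 58], [97, -9, 59], [103, -11, 57], [109, -8, 56], [115, -6, 61]] [-0.07366966 17.25788058] [-0.07352085 65.73529482]
fence [[-101, 75, 95], [-53, 78, 93], [-47, 75, 96], [-35, 76, 95], [-29, 76, 88], [-23, 77, 96], [-17, 76, 99], [-11, 79, 98], [-5, 79, 99], [1, 77, 96], [7, 75, 99], [13, 73, 98], [19, 75, 95], [25, 73, 96], [31, 74, 95], [37, 74, 98], [43, 74, 97], [49, 72, 97], [55, 75, 98]] [-2.25427056e-02  7.53294645e+01] [2.75471494e-02 9.62905958e+01]
```

View pics/s4.png

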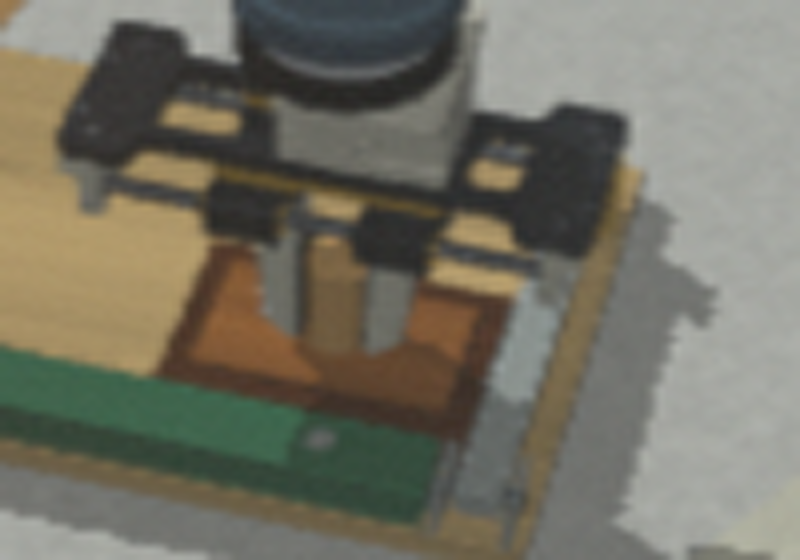

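The plinth's far edge runs parallel to the fence and it sits tight on both the fence and the bar (pixel (480,400)). Fence and bar friction could carry part of the downward load, so I press down slightly more.

>>> {"name": "move_arm", "arguments": {"targets": [[[1,0.01,0,0.02,0,0,0],[1,0.02,0,0.04,0,0,0],[1,0.02,0,0.06,0,0,0],[1,0.02,0,0.08,0,0,0],[1,0.02,0,0.08,0,0,0],[1,0.02,0,0.08,0,0,0],[1,0.02,0,0.08,0,0,0],[1,0.02,0,0.08,0,0,0],[1,0.02,0,0.08,0,0,0],[1,0.02,0,0.08,0,0,0]]]}}

```text
t: 17.15
tool_pos: [0.5726, 0.0774, 0.0577]
orientation: [0.99, 0.141, -0.002, 0.001]
force: [-13.0, -10.7, 18.5]
opening: 0.0237
gripper_force: 40.0
```

```bash
python3 - <<'E'
from h import *
state(); print(read_state()["wrist_torque"])
E
```

```text
t 17.15 jigTCP [29.3 61.1 57.7] F(jig) [-15.4  -6.6  18.5] open 0.0237 yawtool-jig deg -0.03 q [-0.06  0.48  1.67 -0.    1.    1.23]
[-1.45253646  1.90885143 -0.05297809]
```

```bash
python3 -c "
from plant import *
print(hand_in())"
```

```text
the job is handed in; nothing more can be done
None
```

I handed the job in at about 17 s of the 72 s allowed. The bar is closed in its catch. The plinth sits in the corner against bar and fence, still gripped and pressed with about 15 N towards the fence and 18 N down (more than the 10 N named, to allow for friction); no verdict came back.

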